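# Put the tube lugs away by length

## Robot

A 6-joint arm with a two-finger parallel gripper is mounted at the origin on the work surface. World frame = base frame: x ahead of the robot, y to its left, z up, the work surface at z = 0. Lengths are in m, angles in degrees, forces in N, time in s.
With the tool pointing down it reaches from about 0.325 to 0.85 m from the base axis. Payload 15.5 kg.
Tool frame: the origin (TCP) lies midway between the tips of the shut fingers; the grasp point (between the pads) lies 19 mm behind it; z points along the fingers, y is the line along which they close (so a half turn about z gives the same grasp; the last joint's range is limited). The gripper opens to 91 mm and grips with 3 to 60 N. Pads are 32 mm wide; open, the fingers measure 118 mm over their backs; the gripper's body (76 mm by 178 mm) begins 60 mm behind the grasp point.
Start: joints at [-78.409, 28.281, 77.091, -0, 74.628, -5.472], TCP at [0.183, -0.597, 0.214] pointing down, gripper open.
Joint ranges: [-166.48, 166.48], [-47.26, 123.95], [12.59, 153.08], [-70.14, 250.14], [6.76, 159.57], [-176.63, 176.63]. Speed limits (degrees/s): [108.29, 108.29, 147.25, 172.46, 172.46, 172.46].

## Interface

Orientations are given as [roll, pitch, yaw] about the fixed x, y, z axes, in that order (R = Rz(yaw) Ry(pitch) Rx(roll)).
In Python, from station import robot, optics, finish_job gives the robot as it stands. The module is installed in compiled form; this text tells all that it offers. Calls block until the motion is done:
- robot.move_pose(position, orientation): joint-space move of the TCP to a pose.
- robot.servo_line(position, rotation=None, rate=0.15, max_force=None): straight line of the TCP; rotation=None keeps the orientation; rate is the mean speed in m/s. With max_force (N) it stops when the force on the tool has changed by that much, and returns True; else False.
- robot.move_j(angles): joint-space move.
- robot.grip(opening, grip_force=None): opening from 0.0 (shut) to 1.0 (fully open); grip_force is the grip in N (None keeps the last); returns when the fingers have stopped.
- robot.wait(seconds).
- robot.inverse_kinematics(position, orientation): joint angles nearest the present ones, or None.
- robot.sense(): the state.
- optics.capture(name): name is "scene" or "top"; returns the picture (400x640x3 uint8, red, green, blue); there is no depth.
- optics.calibration(name): a dict with "fx", "fy", "cx", "cy" (pixels), "dist_coeffs" ([k1, k2, p1, p2, k3] as OpenCV has them; the pictures are not rectified), "world_from_camera" (4x4, takes a point from camera to world coordinates). Camera axes: x right, y up, looking along -z (the intrinsics and any distortion apply to the point x, -y, -z); pixel columns grow to the right and rows downward; lengths in m; the calibration is good to about 2 mm. A picture is of the moment at which its call begins. calibration takes no time and is no camera call.
A pose or a line that the arm cannot do raises robot.IKError and nothing moves.
- finish_job(): hands the job in; it is judged then, once.
The state is a dict: "clock": time; "joint_pos": joint angles; "joint_vel": joint speeds; "joint_efforts": joint torques, N m; "tool_pos": TCP position; "orientation": TCP orientation; "wrist_force": force on the tool from outside, world axes, zero at the start; "moment": the same for the moment, N m; "grip_width": opening from 0.0 (shut) to 1.0 (fully open); "finger_force": force on a finger pad.
Only numpy, scipy, OpenCV 4.12 (cv2) and the standard library are available. Lean on these libraries where they do the work, as an engineer would, in place of code of your own. Each camera call takes 0.05 s, during which the arm holds its last target. There are 200 camera calls.

## Task

Put the four silver tube lugs away in the open green parts box: each one goes in the tray whose black-lined lug bay is made to its length (a little longer than the lug), standing on its feet on the bay's floor, lengthwise along the bay. Leave the loose tension rod and the wing nut where they lie on the bench.

Things in the scene. Friction and masses are not known exactly. Their poses are not given: they have to be found in the camera images.
- lug_50: The shortest of four silver tube lugs: a tube 50 mm long, 13 mm thick, bridging two posts with round feet 16 mm across, 30 mm apart between centres. Stands loose on its feet on the bench, 33.5 mm high, about 55 g. Origin: midway between the feet at their underside; x along the tube (axis 27 mm up), z up. Both ends alike.
- lug_72: The second shortest of four silver tube lugs: a tube 72 mm long, 13 mm thick, bridging two posts with round feet 16 mm across, 52 mm apart between centres. Stands loose on its feet on the bench, 33.5 mm high, about 66 g. Origin: midway between the feet at their underside; x along the tube (axis 27 mm up), z up. Both ends alike.
- lug_94: The second longest of four silver tube lugs: a tube 94 mm long, 13 mm thick, bridging two posts with round feet 16 mm across, 74 mm apart between centres. Stands loose on its feet on the bench, 33.5 mm high, about 77 g. Origin: midway between the feet at their underside; x along the tube (axis 27 mm up), z up. Both ends alike.
- lug_116: The longest of four silver tube lugs: a tube 116 mm long, 13 mm thick, bridging two posts with round feet 16 mm across, 96 mm apart between centres. Stands loose on its feet on the bench, 33.5 mm high, about 88 g. Origin: midway between the feet at their underside; x along the tube (axis 27 mm up), z up. Both ends alike.
- tray_50: Zinc tray fixed in the green parts box (304 x 184 mm, rim 52 mm up; 4 trays, bays 74 mm apart). Lug bay, lined black, between cross walls of the wide lane: shortest, 64 x 44 mm inside, for the 50 mm lug; walls 14 mm high. Narrow lane on its +y side holds two rods, the end pockets screws. Origin: centre of the bay on its floor, 40 mm above the bench; x along the bay, z up.
- tray_72: Zinc tray fixed in the green parts box (304 x 184 mm, rim 52 mm up; 4 trays, bays 74 mm apart). Lug bay, lined black, between cross walls of the wide lane: second shortest, 86 x 44 mm inside, for the 72 mm lug; walls 14 mm high. Narrow lane on its +y side holds two rods, the end pockets screws. Origin: centre of the bay on its floor, 40 mm above the bench; x along the bay, z up.
- tray_94: Zinc tray fixed in the green parts box (304 x 184 mm, rim 52 mm up; 4 trays, bays 74 mm apart). Lug bay, lined black, between cross walls of the wide lane: second longest, 108 x 44 mm inside, for the 94 mm lug; walls 14 mm high. Narrow lane on its +y side holds two rods, the end pockets screws. Origin: centre of the bay on its floor, 40 mm above the bench; x along the bay, z up.
- tray_116: Zinc tray fixed in the green parts box (304 x 184 mm, rim 52 mm up; 4 trays, bays 74 mm apart). Lug bay, lined black, between cross walls of the wide lane: longest, 130 x 44 mm inside, for the 116 mm lug; walls 14 mm high. Narrow lane on its +y side holds two rods, the end pockets screws. Origin: centre of the bay on its floor, 40 mm above the bench; x along the bay, z up.
- tension_rod: Zinc tension rod, 6 mm thick, 92 mm long, with a 12 mm collar at one end and a 12 mm swivel nut on the other, lying loose on the bench, x along it. Origin: under its middle on the bench. Not part of the job.
- wing_nut: Chrome wing nut, about 40 mm over the wings (along x), 22 mm high, standing loose on its hub. Origin: centre of its underside. Not part of the job.
Things that resemble listed ones, but are neither listed nor needed, are in the scene too. What is shaped like the lug_72 but purple is not meant.

How it is judged:
By the outcome, as a careful person would: the job done as asked, in the order asked, and still so for the second after the job is handed in, with the robot touching nothing.
It also fails if it takes over 109 s, if anything falls off the work surface, if the arm or the gripper's body presses on something with over 40 N, if the wrist force passes 120 N, or if a joint passes its speed limit or range.

## Working session

There is one attempt and no reset: what is moved stays moved. The work goes in short steps, each a Python script; the robot and the scene stay as the last script left them, time stands still between calls to the robot, and variables do not carry over. Pictures are saved under pics/ and viewed, at most 14 in all, crops included, and the job is handed in when it is done.

```bash
mkdir -p pics; python3 - <<'E'
from station import robot, optics
import cv2
for n in("scene","top"):
    im=optics.capture(n); cv2.imwrite(f"pics/{n}0.png",im[:,:,::-1])
    c=optics.calibration(n); print(n,{k:c[k] for k in c})
E
```

```text
scene {'fx': 407.4569902910038, 'fy': 407.4569902910038, 'cx': 319.78943959641657, 'cy': 195.12594770761172, 'dist_coeffs': array([-0.10347048,  0.        ,  0.        ,  0.        ,  0.        ]), 'world_from_camera': array([[ 0.78838393, -0.51694976,  0.33348721,  0.79599919],
       [ 0.61514686,  0.65653472, -0.43652777, -0.45613878],
       [ 0.00671699,  0.54929509,  0.83560145,  0.79845088],
       [ 0.        ,  0.        ,  0.        ,  1.        ]])}
top {'fx': 398.4649030848775, 'fy': 398.4649030848775, 'cx': 315.0086515785153, 'cy': 198.78866136682598, 'dist_coeffs': array([-0.07380019,  0.        ,  0.        ,  0.        ,  0.        ]), 'world_from_camera': array([[-0.14853771,  0.96721664, -0.20598183,  0.35875947],
       [-0.98889952, -0.14448276,  0.03467658, -0.03212015],
       [ 0.00377895,  0.20884612,  0.97794121,  0.85013245],
       [ 0.        ,  0.        ,  0.        ,  1.        ]])}
```

View pics/top0.png

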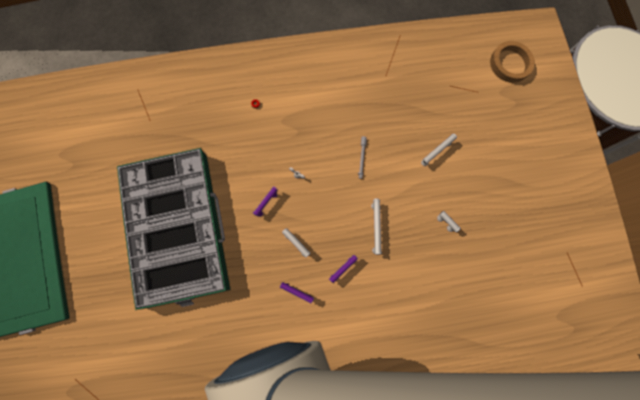

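View pics/scene0.png

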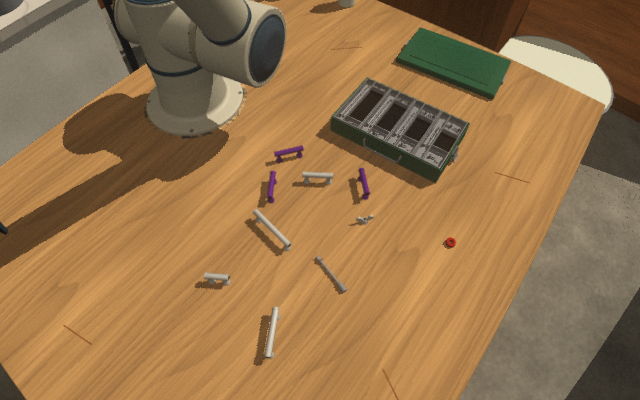

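Top view, silver lugs from longest to shortest: (378,226), (440,149), (297,243), (449,222). The purple look-alikes are at (265,202), (344,269) and (297,292). The rod is at (363,157) and the wing nut at (298,173). Only the four silver lugs fit the description. The box bays run from shortest (top) to longest (bottom) at column 160–178. Next I'll take enlarged crops and measure.

```bash
cat > h.py <<'E'
import numpy as np, cv2
from station import robot, optics
def ray(n,px,z):
    c=optics.calibration(n); K=np.array([[c["fx"],0,c["cx"]],[0,c["fy"],c["cy"]],[0,0,1]])
    u=cv2.undistortPoints(np.array(px,float).reshape(-1,1,2),K,np.array(c["dist_coeffs"])).reshape(-1,2)
    T=c["world_from_camera"]; d=np.c_[u[:,0],-u[:,1],-np.ones(len(u))]@T[:3,:3].T
    return (T[:3,3]+d*((z-T[2,3])/d[:,2])[:,None])[:,:2]
def lugs(n,im,z=0.03):
    """silver blobs: world min-area rectangles on plane z"""
    hsv=cv2.cvtColor(im,cv2.COLOR_RGB2HSV)
    m=((hsv[...,1]<60)&(hsv[...,2]>115)).astype(np.uint8)
    out=[]
    for c in cv2.findContours(m,0,cv2.CHAIN_APPROX_NONE)[0]:
        if cv2.contourArea(c)<25: continue
        w=ray(n,c.reshape(-1,2),z)
        (x,y),(a,b),t=cv2.minAreaRect((w*1000).astype(np.float32))
        if a<b: a,b,t=b,a,t+90
        if 30<a<140 and b<45: out.append((c.reshape(-1,2).mean(0).round(),round(x),round(y),round(a),round(b),round((t+90)%180-90,1)))
    return out
E
python3 - <<'E'
from h import *
ims={n:cv2.imread(f"pics/{n}0.png")[:,:,::-1].copy() for n in("scene","top")}
for n in ims:
    print(n); [print(*o) for o in lugs(n,ims[n])]
t=ims["top"]
cv2.imwrite("pics/c1.png",cv2.resize(t[120:300,250:475,::-1],None,fx=3.3,fy=3.3,interpolation=cv2.INTER_CUBIC))
cv2.imwrite("pics/c2.png",cv2.resize(t[140:315,110:240,::-1],None,fx=3.4,fy=3.4,interpolation=cv2.INTER_CUBIC))
g=cv2.cvtColor(t,cv2.COLOR_RGB2GRAY)[140:315,110:235]
hsv=cv2.cvtColor(t,cv2.COLOR_RGB2HSV)[140:315,110:235]
for c in cv2.findContours((g<45).astype(np.uint8),0,cv2.CHAIN_APPROX_NONE)[0]:
    if cv2.contourArea(c)<150: continue
    c=c.reshape(-1,2)+[110,140]
    for z in(.04,.054):
        (x,y),s,a=cv2.minAreaRect((ray("top",c,z)*1000).astype(np.float32)); print("bay",c.mean(0).round(),z,round(x),round(y),np.round(s),round(a,1))
E
```

```text
scene
[532. 385.] 1042 -143 45 42 -42.1
[564. 383.] 1095 -103 84 40 66.1
[578. 351.] 1097 -32 34 23 -26.9
[574. 332.] 1077 0 37 26 71.5
[591. 325.] 1099 36 36 23 60.2
[272. 332.] 608 -349 94 15 -58.1
[218. 277.] 448 -337 54 20 24.5
[634. 267.] 1140 223 39 34 -80.1
[331. 273.] 621 -188 91 7 -15.4
[271. 227.] 457 -186 114 15 -7.9
[318. 174.] 449 -12 68 11 35.3
[452. 128.] 628 319 37 33 -0.7
[433. 132.] 597 278 110 30 -82.4
[407. 121.] 526 270 114 20 -84.7
top
[216. 264.] 425 158 31 8 10.2
[168. 258.] 454 254 130 20 -86.8
[174. 252.] 464 244 102 4 -86.3
[142. 245.] 487 313 41 15 5.7
[296. 242.] 447 -8 70 11 35.3
[208. 232.] 497 170 43 20 2.7
[160. 223.] 531 266 121 18 -84.2
[448. 222.] 439 -330 50 20 34.6
[169. 216.] 540 249 84 6 -85.7
[201. 214.] 533 181 36 19 -81.4
[139. 210.] 560 314 35 28 5.9
[377. 227.] 456 -178 113 15 -8.9
[200. 198.] 571 181 37 31 4.0
[154. 189.] 605 275 111 19 -83.0
[193. 181.] 609 192 46 16 -85.2
[131. 179.] 635 326 34 16 10.7
[141. 176.] 638 304 34 20 -3.2
[191. 165.] 646 192 42 35 -85.2
[362. 157.] 609 -174 91 8 -15.8
[438. 149.] 602 -345 101 11 -57.8
bay [176. 274.] 0.04 418 241 [ 39. 126.] 4.1
bay [176. 274.] 0.054 417 236 [ 39. 124.] 4.1
bay [223. 266.] 0.04 421 142 [98.  9.] 4.6
bay [223. 266.] 0.054 420 139 [97.  9.] 4.6
bay [170. 237.] 0.04 494 246 [ 39. 103.] 3.9
bay [170. 237.] 0.054 491 242 [ 38. 101.] 3.9
bay [165. 203.] 0.04 568 252 [38. 81.] 4.5
bay [165. 203.] 0.054 565 247 [38. 80.] 4.5
bay [160. 169.] 0.04 643 257 [37. 59.] 4.7
bay [160. 169.] 0.054 638 252 [36. 58.] 4.7
```

View pics/c1.png

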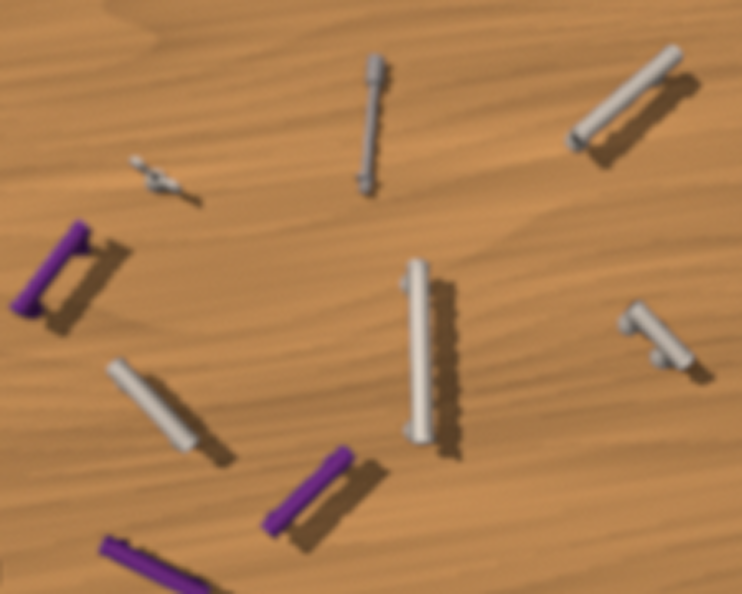

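View pics/c2.png

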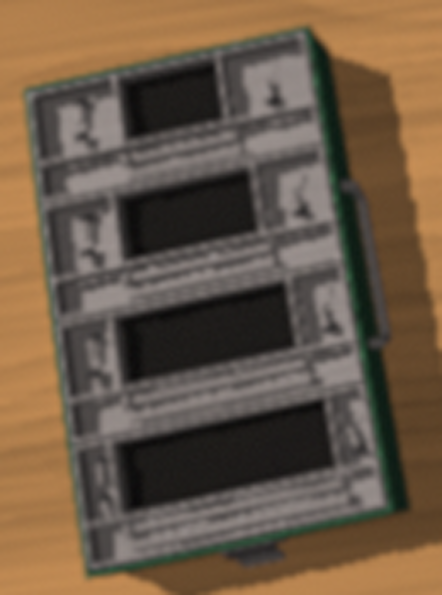

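The crop shows the four silver lugs: 116 mm at (378,226), 94 mm at (440,149), 72 mm at (297,243) and 50 mm at (449,222). Their measured lengths fit: 113, 94–101, 70 and 50. The black bays measure about 126, 103, 81 and 59 mm and sit about 74 mm apart, which also fits. I'll start with the 116 mm lug.

```bash
cat > act.py <<'E'
from h import *
LUG={116:(.4565,-.182,-8.4),94:(.606,-.3485,-58),72:(.448,-.010,35.3),50:(.4435,-.334,33)}
BAY={116:(.4173,.2375),94:(.492,.2435),72:(.566,.249),50:(.6395,.2533)}
BYAW=94.1; H=.018
def near(p,yaw):
    q0=np.array(robot.sense()["joint_pos"]); best=None
    for y in(yaw,yaw+180,yaw-180):
        q=robot.inverse_kinematics(p,[180,0,(y+180)%360-180])
        if q is not None:
            d=abs(np.array(q)-q0).max()
            if best is None or d<best[0]: best=(d,(y+180)%360-180)
    return [180,0,best[1]]
def pick(k):
    x,y,a=LUG[k]; o=near([x,y,.12],a)
    robot.move_pose([x,y,.12],o); robot.grip(.5)
    robot.servo_line([x,y,H],rate=.12); robot.grip(0,25)
    s=robot.sense(); print(k,"grip mm",round(s["grip_width"]*91,1),"F",np.round(s["finger_force"],1))
    robot.servo_line([x,y,.14],rate=.15)
def place(k,dx=0,dy=0):
    x,y=BAY[k]; x+=dx;y+=dy; o=near([x,y,.14],BYAW)
    robot.move_pose([x,y,.14],o); robot.servo_line([x,y,.064],rate=.12)
    hit=robot.servo_line([x,y,.04+H],rate=.03,max_force=6)
    print("hit",hit,np.round(robot.sense()["tool_pos"],4))
    robot.grip(.3); robot.servo_line([x,y,.14],rate=.15)
    print("clock",round(robot.sense()["clock"],1))
E
python3 - <<'E'
from act import *
pick(116)
x,y=BAY[116]; robot.move_pose([x,y,.14],near([x,y,.14],BYAW)); robot.servo_line([x,y,.075],rate=.12)
print(robot.sense()["clock"],np.round(robot.sense()["joint_pos"]))
for n in("scene","top"): cv2.imwrite(f"pics/{n}1.png",optics.capture(n)[:,:,::-1])
a=cv2.imread("pics/scene1.png")[50:200,290:490]; b=cv2.imread("pics/top1.png")[130:320,90:260]
r=lambda i,f:cv2.resize(i,(int(400),int(i.shape[0]*400/i.shape[1])),interpolation=cv2.INTER_CUBIC)
a,b=r(a,2),r(b,2); h=max(a.shape[0],b.shape[0])
p=lambda i:cv2.copyMakeBorder(i,0,h-i.shape[0],0,0,cv2.BORDER_CONSTANT)
cv2.imwrite("pics/c3.png",np.hstack([p(a),p(b)]))
E
```

```text
116 grip mm 12.5 F 25.0
7.5833 [ 22.  28. 106.  -0.  46.  18.]
```

View pics/c3.png

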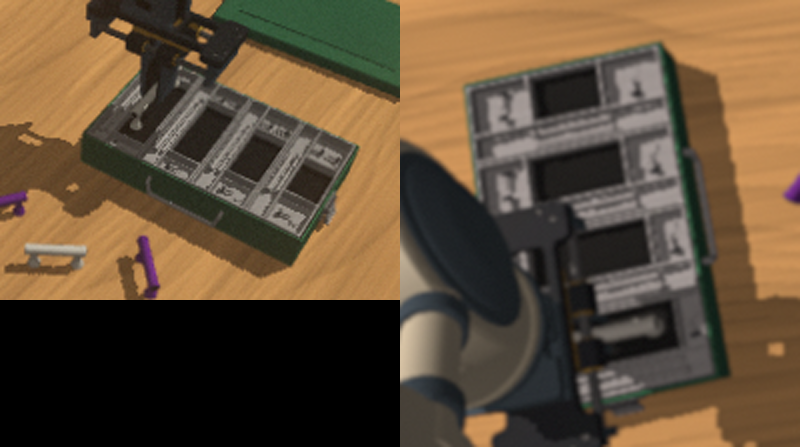

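The lug is held over the 116 bay, with its right end at about (665,322) inside the bay's end at about (678,320) in the crop. It lines up, so I'll lower it and check.

```bash
python3 - <<'E'
from act import *
place(116)
x,y,a=LUG[72]; robot.move_pose([x,y,.12],near([x,y,.12],a))
for n in("scene","top"): cv2.imwrite(f"pics/{n}2.png",optics.capture(n)[:,:,::-1])
a=cv2.imread("pics/scene2.png")[70:190,320:480]; b=cv2.imread("pics/top2.png")[140:315,110:240]
r=lambda i:cv2.resize(i,(400,int(i.shape[0]*400/i.shape[1])),interpolation=cv2.INTER_CUBIC)
a,b=r(a),r(b); h=max(a.shape[0],b.shape[0])
p=lambda i:cv2.copyMakeBorder(i,0,h-i.shape[0],0,0,cv2.BORDER_CONSTANT)
cv2.imwrite("pics/c4.png",np.hstack([p(a),p(b)]))
E
```

```text
hit True [0.4178 0.2377 0.0581]
clock 10.3
```

View pics/c4.png

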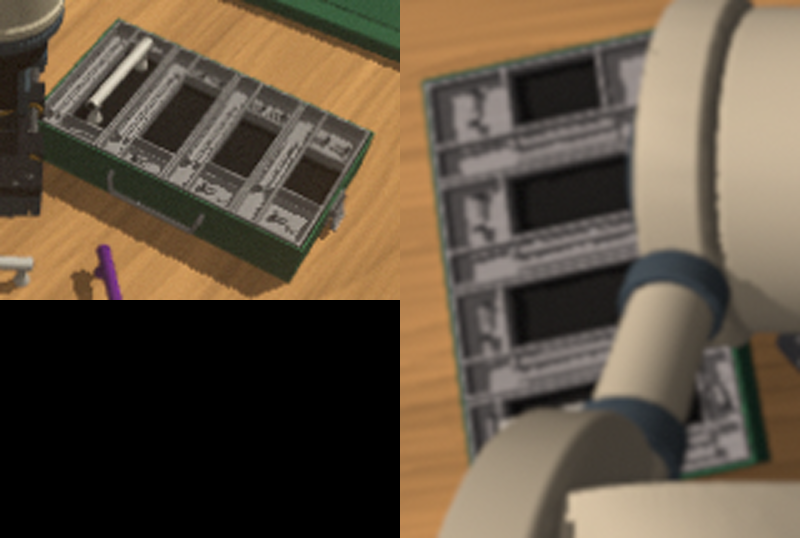

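The 116 lug stands in its bay: in the scene crop its feet run from (97,110) to (142,62), and it touched at exactly floor height. Next are the other three, stopping if a touch height is off.

```bash
sed -i 's/    robot.grip(.3); robot.servo/    assert robot.sense()["tool_pos"][2]<.0605\n    robot.grip(.3); robot.servo/' act.py
python3 - <<'E'
from act import *
for k in(72,94,50): pick(k); place(k)
robot.move_j([-78.409,28.281,77.091,0,74.628,-5.472])
for n in("scene","top"): cv2.imwrite(f"pics/{n}3.png",optics.capture(n)[:,:,::-1])
a=cv2.imread("pics/scene3.png")[70:190,320:480]; b=cv2.imread("pics/top3.png")[140:315,110:240]
r=lambda i:cv2.resize(i,(400,int(i.shape[0]*400/i.shape[1])),interpolation=cv2.INTER_CUBIC)
a,b=r(a),r(b); h=max(a.shape[0],b.shape[0])
p=lambda i:cv2.copyMakeBorder(i,0,h-i.shape[0],0,0,cv2.BORDER_CONSTANT)
cv2.imwrite("pics/c5.png",np.hstack([p(a),p(b)]))
E
```

```text
72 grip mm 12.1 F 25.0
hit False [0.5661 0.2491 0.0581]
clock 18.1
94 grip mm 12.5 F 25.0
hit False [0.4921 0.2436 0.0582]
clock 27.7
50 grip mm 12.3 F 25.0
hit False [0.6396 0.2533 0.0582]
clock 37.3
```

View pics/c5.png

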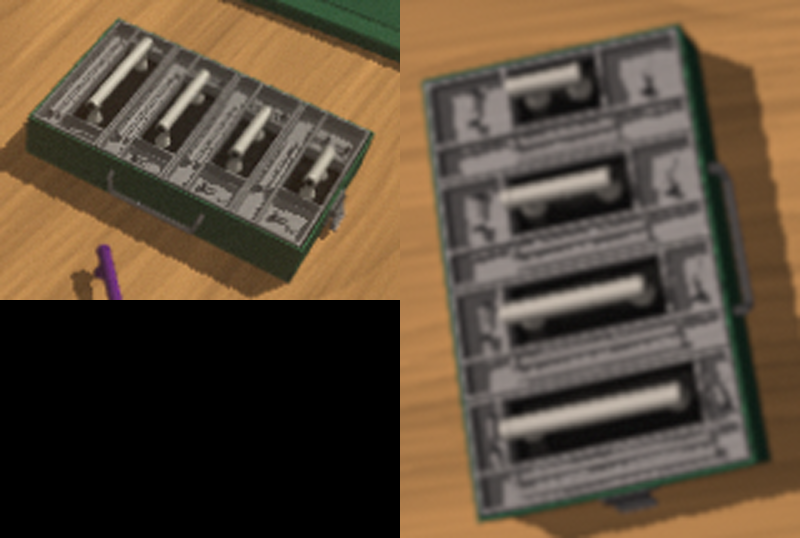

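View pics/top3.png

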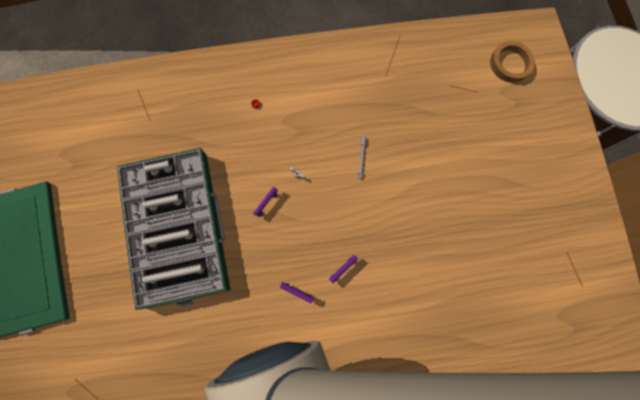

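All four lugs stand in their bays with their feet on the black floors, and the rod (363,157) and wing nut (298,173) haven't moved. I'll check the numbers once before handing in.

```bash
python3 - <<'E'
from act import *
im=cv2.imread("pics/top3.png")[:,:,::-1]
# tube ends read from crop c5 (right half, scale 400/130)
E={116:((501,430),(682,393)),94:((501,312),(645,284)),72:((501,197),(611,178)),50:((505,84),(581,74))}
u=np.array([-np.sin(np.radians(4.1)),np.cos(np.radians(4.1))])
for k,e in E.items():
    w=ray("top",[((x-400)/3.077+110,y/3.077+140) for x,y in e],.069)
    d=w.mean(0)-BAY[k]; print(k,"len",round(np.linalg.norm(w[0]-w[1])*1000),"off along/across mm",round(d@u*1000,1),round((d[0]*u[1]-d[1]*u[0])*1000,1))
E
```

```text
116 len 118 off along/across mm 0.1 -0.6
94 len 95 off along/across mm 0.3 -1.4
72 len 74 off along/across mm 0.6 -1.0
50 len 52 off along/across mm 0.1 1.3
```

All four are centred to within 1.5 mm, so I'm handing in.

```bash
python3 -c "
from station import finish_job
print(finish_job())"
```

```text
the job is handed in; nothing more can be done
None
```

All four silver lugs stand in their matching bays, centred to within about 1.5 mm; the tension rod and wing nut were left where they lay, and the job is handed in.

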